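# Cap a glue jig over its hidden pin and hold the trim ring pressed

### The job

Clamp a brass trim ring onto the glass sleeve in the glue jig: set the larger of the two brass rings, skirt down, fully over the glass's rim, then bring the wooden press cap over it, sliding it about until the hidden pin lets it drop on and it rests flat on the ring. Then press the cap down until the jig's sprung nest is fully home, and finish while still holding it pressed down there, as the glue needs. Lower the ring and cap rather than dropping them, and leave the smaller ring, tumblers, glue pot, brush and spatula where they are.

Things in the scene. Friction and masses are not known exactly. Their poses are not given: they have to be found in the camera images.
- pin_tip (a point): Tip of the fixed upright steel locating pin, on its axis, 97 mm above the table. Pin 12 mm in diameter, top 4 mm tapering to 9 mm. It stands at the centre of the jig: a 120 mm square aluminium plate 14 mm thick, fixed to the table, with a dark 68 mm disc on it (top 22 mm above the table). x and y along the plate edges, z up.
- glass_rim (a point): Centre of the top rim of the clear glass sleeve standing in the sprung nest around the pin, 80 mm above the table with the nest up; the pin tip then stands 17 mm above it. The sleeve is an open tube 48 mm outside, 50 mm tall, wall 3 mm, its top 4 mm tapering to 45 mm outside. It is fixed to the nest and goes down with it.
- nest (a joint): Downward travel of the sprung nest with the glass sleeve, in m: 0 is up, 0.006 is fully home. The spring starts to yield at about 8 N and needs 14 N for full travel (including the weight of nest, ring and cap, about 4 N; so about 4 N of extra push starts it and 10 N brings it home).
- trim_ring: The larger brass trim ring, lying skirt down on the table: 58 mm outside diameter, 18 mm tall. Its skirt (the lower 14 mm) is 52 mm inside; a 4 mm thick flange at the top has a 32 mm hole. Origin at the centre of its underside, z up. Seated, the flange lies on the glass rim, so the origin is 14 mm below the rim. About 0.09 kg.
- press_cap: Round pale wooden press cap: body 64 mm wide, 28 mm tall, with an upright round knob on top, 24 mm wide, 36 mm tall (28 to 64 mm up). Centred in its underside, unseen from above: a blind round hole 14.4 mm wide, 23 mm deep. Origin at the centre of its underside, z up; 0.18 kg. Its underside is 17 mm above the glass rim when it rides on the pin tip, 4 mm when dropped on to the ring.
- small_ring: The smaller brass ring, same shape, 40 mm outside diameter, 18 mm tall, 34 mm inside, too small for the glass; leave it. Origin at the centre of its underside.
- tumbler0: Upside-down glass tumbler with a brass band, 66 mm wide, 90 mm tall; leave it. Origin at the centre of its underside.
- tumbler1: Another such tumbler; leave it.
- tumbler2: Another such tumbler; leave it.
- glue_pot: White plastic jar, 50 mm wide, 55 mm tall; leave it. Origin at the centre of its underside.
- brush: Small brush lying flat, 170 mm long along its x; leave it.
- spatula: Spatula lying flat, 200 mm long along its x; leave it.
Mind the look-alikes: they are no part of the job. Leave any black or purple look-alike of the trim_ring alone. Leave any turquoise look-alike of the part that bears pin_tip alone.

How it is judged (in metres and radians):
On the way, in this order (a step that is already met when the one before it is completed fails the run):
1. the larger trim ring sits level and fully down on the glass's rim, let go (horizontal distance between trim_ring and glass_rim below 0.004 m and z of trim_ring in the frame of glass_rim between -0.017 and -0.012 m and angle between trim_ring's own z axis and vertical below 0.1 rad and contact force between the fingers and trim_ring below 0.1 N), for 0.2 s.
2. the press cap has dropped over the pin and lies on the ring (horizontal distance between trim_ring and glass_rim below 0.004 m and z of trim_ring in the frame of glass_rim between -0.017 and -0.012 m and angle between each of trim_ring, press_cap's own z axis and vertical below 0.1 rad and horizontal distance between press_cap and pin_tip below 0.0035 m and z of press_cap in the frame of glass_rim below 0.0075 m), for 0.1 s.
At the end, for the whole second after the job is handed in: Larger ring level on the glass rim (within 4 mm of centre, fully down to 2 mm), press cap over the pin (within 3.5 mm of its axis) and flat on the ring, nest pushed down more than 4.5 of its 6 mm, and the robot still holding it there at rest, touching the cap with over 2 N (all of step 2 and value of joint nest above 0.0045 m and contact force between any of the fingers, the arm and press_cap above 2 N and linear speed of press_cap below 0.02 m/s); the arm keeps its last pose, push and grip.
It fails at once if a bystander (small ring, tumbler, glue pot, brush or spatula) is shifted by more than 30 mm (distance of any of small_ring, tumbler0, tumbler1, tumbler2, glue_pot, brush, spatula from where it was at the start of the episode above 0.03 m).
It fails at once if the trim_ring is dropped (falls free faster than 0.7 m/s, about 25 mm) (contact force between trim_ring and anything else below 0.01 N and linear speed of trim_ring above 0.7 m/s).
It fails at once if the press_cap is dropped (falls free faster than 0.7 m/s, about 25 mm) (contact force between press_cap and anything else below 0.01 N and linear speed of press_cap above 0.7 m/s).
It also fails if it takes over 67 s, if anything falls off the work surface, if the arm or the gripper's body presses on something with over 40 N, if the wrist force passes 120 N, or if a joint passes its speed limit or range.

### The arm

A 6-joint arm with a two-finger parallel gripper is mounted at the origin on the work surface. World frame = base frame: x ahead of the robot, y to its left, z up, the work surface at z = 0. Lengths are in m, angles in degrees, forces in N, time in s.
With the tool pointing down it reaches from about 0.4 to 0.825 m from the base axis. Payload 7 kg.
Tool frame: the origin (TCP) lies at the centre of the arm's flange, where the gripper is bolted on; the fingertips stand 178 mm ahead of it and the grasp point (between the pads) lies 159 mm ahead of it (tip_reach is the distance from the TCP to the fingertips, in m); z points along the fingers, y is the line along which they close (so a half turn about z gives the same grasp; the last joint's range is limited). The gripper opens to 88 mm and grips with 3 to 60 N. Pads are 19 mm wide; open, the fingers measure 130 mm over their backs; the gripper's body (78 mm by 193 mm) begins 47 mm behind the grasp point.
Start: joints at [-59.353, 20.546, 0.682, 0, -70.136, -16.507], TCP at [0.165, -0.655, 0.405] pointing down, gripper open.
Joint ranges: [-176.03, 176.03], [-82.01, 121.73], [-58.28, 71.71], [-173.87, 95.51], [-174.79, -0.11], [-173.66, 173.66]. Speed limits (degrees/s): [136.94, 136.94, 172.46, 180, 180, 180].

### API

Orientations are given as [roll, pitch, yaw] about the fixed x, y, z axes, in that order (R = Rz(yaw) Ry(pitch) Rx(roll)).
In Python, from plant import * gives the robot as it stands.
- The arm moves only by the shell command python3 -m handwheel 'ROWS'. ROWS is JSON, a list of rows, each a list of 7 numbers: the opening, from -1 (shut) to 1 (fully open), then the shift along the tool's x, y, z as a fraction of full scale, then the turn, a rotation vector about the tool's x, y, z as a fraction of full scale. A call has 1 to 5 rows; each row shifts and turns the commanded pose from where the row before left it, along the tool's axes as they then stand; what a row does not reach is not made up. Full scale, the value 1, is 0.025 m for a shift and 6 degrees for a turn. A row lasts 1/8 s, in which the tool goes at most 62.5 mm and 10.7 degrees, less where a joint would pass 70% of its speed; a pose out of reach is approached as far as the arm can. A call with a number of a shift or a turn outside -1 to 1 is refused whole. A call with a gripper value outside its range is refused whole. The fingers move at their own pace and stop on an object; the grip force is fixed at half the most. Time passes only in rows, so rows that do not move let the fingers close. It gives the time, the measured TCP pose, the force, the opening and the grip force at its end, in the units of the state.
- get_obs(): the state, without advancing time (a new reading comes with each control period).
- snapshot(name): name is "scene" or "top" or "wrist"; returns a dict with "color" (400x640x3 uint8, red, green, blue), "fx", "fy", "cx", "cy" (pixels), "R" (3x3) and "t" (3): a world point X has camera coordinates R X + t; the wrist camera has in their place "tool_from_camera" (4x4, takes a point from camera to tool coordinates, whose origin is the TCP and whose axes are the flange's). Camera axes: x right, y down, z forward; pixel columns grow to the right and rows downward; lengths in m; the calibration is good to about 2 mm. A picture is of the moment at which its call begins: read the wrist's pose just before it. There is no depth.
- close_job(): hands the job in; it is judged then, once.
The state is a dict: "clock": time; "joint_pos": joint angles; "qvel": joint speeds; "tau": joint torques, N m; "tool_pos": TCP position; "orientation": TCP orientation; "force": force on the tool from outside, world axes, zero at the start; "moment": the same for the moment, N m; "opening": finger opening in m; "gripper_force": force on a finger pad.
Only numpy, scipy, OpenCV 4.12 (cv2) and the standard library are available. Lean on these libraries where they do the work, as an engineer would, in place of code of your own. Each camera call takes 0.05 s, during which the arm holds its last target. There are 200 camera calls.

## Working session

There is one attempt and no reset: what is moved stays moved. The work goes in short steps, Python scripts to look and compute and a shell command to move; the robot and the scene stay as the last step left them, time stands still between calls to the robot, and variables do not carry over. Pictures are saved under pics/ and viewed, at most 10 in all, crops included, and the job is handed in when it is done.

```bash
mkdir -p pics
cat > h.py <<'E'
from plant import *
import numpy as np, cv2
from scipy.spatial.transform import Rotation as Ro
def snap(n,f):
    o=get_obs(); s=snapshot(n); cv2.imwrite('pics/'+f,s['color'][:,:,::-1]); return o,s
def ray(s,u,v,o=None):
    d=np.array([(u-s['cx'])/s['fx'],(v-s['cy'])/s['fy'],1.])
    if 'R' in s:
        R=np.array(s['R']);t=np.array(s['t']); return -R.T@t,R.T@d
    T=np.array(s['tool_from_camera']);Rt=Ro.from_euler('xyz',o['orientation'],degrees=True).as_matrix()
    return Rt@T[:3,3]+np.array(o['tool_pos']),Rt@T[:3,:3]@d
def at(s,u,v,z,o=None):
    c,d=ray(s,u,v,o); return c+d*(z-c[2])/d[2]
E
python3 - <<'E'
from h import *
import pickle
o,s=snap('top','top.png');o2,s2=snap('scene','scene.png')
pickle.dump((s,s2),open('s.pkl','wb'));print(o)
print(s['fx'],s['R'],s['t'])
E
```

```text
{'clock': 0.0, 'joint_pos': array([-5.93534261e+01,  2.05910539e+01,  6.35561927e-01, -2.06898188e-02,
       -7.01365153e+01, -1.65050830e+01]), 'qvel': array([-0.01404859, -0.00756937, -0.00102863,  0.08231235,  0.02042599,
       -0.08596847]), 'tau': array([-2.65424587e-04, -5.82715845e+01,  2.93067706e+01,  6.99767411e+00,
        6.96237505e-03, -1.49798116e-04]), 'tool_pos': array([ 0.16484982, -0.65436574,  0.40373855]), 'orientation': array([ 1.79906258e+02, -7.49343732e-03, -1.65865549e+02]), 'force': array([ 0.45536367, -0.84189256,  0.34997281]), 'moment': array([-0.03065543, -0.02804189,  0.02509577]), 'gripper_force': 0.0, 'opening': 0.08767001907969693}
383.52819769135453 [[-0.0015572  -0.99999765  0.00150699]
 [-0.97719296  0.00120167 -0.2123499 ]
 [ 0.21234759 -0.00180329 -0.97719253]] [-0.02753111  0.54162069  0.90305059]
```

View pics/top.png

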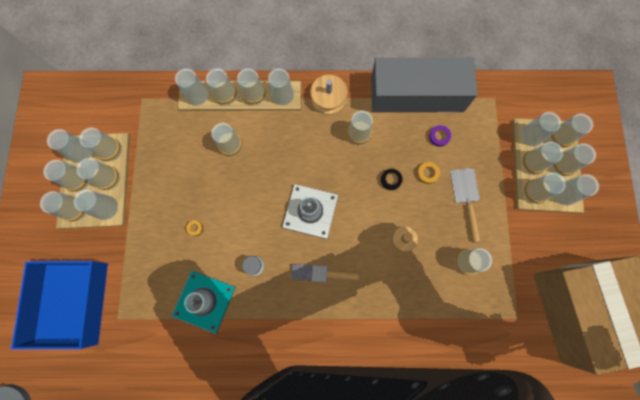

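View pics/scene.png

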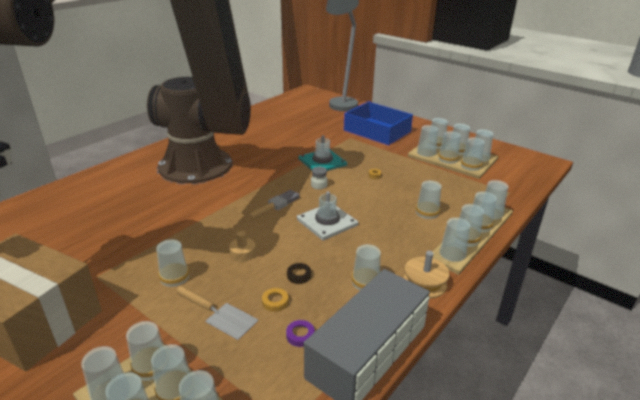

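The top view shows the trim ring at (429,172), the press cap at (405,237) and the white jig at (311,211), with its plate corners near (294,186), (338,194), (327,237) and (283,228). The small ring is at (194,228). The turquoise jig and the black and purple rings are decoys.

Run:
```python
from h import *
import pickle
s,s2=pickle.load(open('s.pkl','rb'))
for n,u,v,z in [('ring',429,172,.018),('capknob',406,238,.064),('jig',311,211,.014),('c',294,186,.014),('c',338,194,.014),('c',327,237,.014),('c',283,228,.014),('tumb',360,128,.09),('spat',463,185,0),('black',391,179,.018),('tumbR',480,260,.09),('spathandle',475,237,0.01)]: print(n,at(s,u,v,z).round(4))
for n,u,v,z in [('ring',275,297,.018),('jig',327,220,.014),('knob',240,238,.064)]: print(n,at(s2,u,v,z).round(4))
w=snapshot('wrist');print(w['fx'],w['cx'],w['cy'],np.array(w['tool_from_camera']).round(3))
```

```text
ring [ 0.6347 -0.2974  0.018 ]
capknob [ 0.4529 -0.2188  0.064 ]
jig [0.5302 0.016  0.014 ]
c [0.5977 0.0615 0.014 ]
c [ 0.5758 -0.0549  0.014 ]
c [ 0.4619 -0.0258  0.014 ]
c [0.4855 0.088  0.014 ]
tumb [ 0.729  -0.1096  0.09  ]
spat [ 0.6037 -0.3918  0.    ]
black [ 0.6155 -0.1956  0.018 ]
tumbR [ 0.3976 -0.3849  0.09  ]
spathandle [ 0.4619 -0.4086  0.01  ]
ring [ 0.6401 -0.2979  0.018 ]
jig [0.5398 0.0118 0.014 ]
knob [ 0.4727 -0.2389  0.064 ]
308.2464975180884 318.16979666315274 198.61333653860294 [[-0.    -0.968 -0.25   0.067]
 [ 1.    -0.     0.    -0.001]
 [-0.    -0.25   0.968  0.02 ]
 [ 0.     0.     0.     1.   ]]
```

```bash
python3 -m handwheel '[[1,0,0,0,0,0,-1],[1,0,0,0,0,0,-1],[1,0,0,0,0,0,-1],[1,0,0,0,0,0,-1],[1,0,0,0,0,0,-1]]' >/dev/null
python3 -m handwheel '[[1,-1,-0.14,0,0,0,0],[1,-1,-0.14,0,0,0,0],[1,-1,-0.14,0,0,0,0],[1,-1,-0.14,0,0,0,0],[1,-1,-0.14,0,0,0,0]]'
python3 -m handwheel '[[1,-1,-0.14,0.1,0,0,0],[1,-1,-0.14,0.1,0,0,0],[1,-1,-0.14,0.1,0,0,0],[1,-1,-0.14,0.1,0,0,0],[1,-1,-0.14,0.1,0,0,0]]'>/dev/null
python3 -m handwheel '[[1,-1,-0.14,0.1,0,0,0],[1,-1,-0.14,0.1,0,0,0],[1,-1,-0.14,0.1,0,0,0],[1,-1,-0.14,0.1,0,0,0],[1,-1,-0.14,0.1,0,0,0]]'>/dev/null
python3 -m handwheel '[[1,-1,-0.14,0.2,0,0,0],[1,-1,-0.14,0.2,0,0,0],[1,-1,-0.14,0.2,0,0,0],[1,-1,-0.14,0.2,0,0,0],[1,-1,-0.14,0.2,0,0,0]]'>/dev/null
python3 -m handwheel '[[1,-1,-0.14,0.2,0,0,0],[1,-1,-0.14,0.2,0,0,0],[1,-1,-0.14,0.2,0,0,0],[1,-0.4,-0.14,0.2,0,0,0],[1,0,0,0,0,0,0]]'
python3 - <<'E'
from h import *
import pickle
o,s=snap('wrist','w1.png');pickle.dump((o,s),open('w1.pkl','wb'));print(o['tool_pos'],o['orientation'])
E
```

```text
clock: 1.4
tool_pos: [0.2674, -0.5794, 0.4043]
orientation: [180.0, 0.0, -135.9]
force: [-0.7, -0.2, -0.2]
opening: 0.0876
gripper_force: 0.0
clock: 3.9
tool_pos: [0.6437, -0.3069, 0.3337]
orientation: [179.9, -0.0, -135.8]
force: [0.0, -0.4, -0.3]
opening: 0.0872
gripper_force: 0.0
[ 0.64371736 -0.30694562  0.33369368] [ 1.79936056e+02 -4.03502495e-02 -1.35819129e+02]
```

View pics/w1.png

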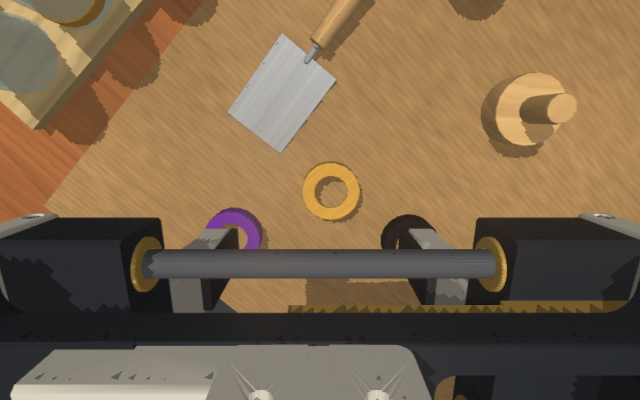

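The wrist view shows the ring at about (331,190) and the cap at right, with its knob top near (561,108). I'll fit both by colour.

Run:
```python
from h import *
import pickle
o,s=pickle.load(open('w1.pkl','rb'))
hsv=cv2.cvtColor(s['color'],cv2.COLOR_RGB2HSV)
m=((hsv[:,:,1]>165)&(hsv[:,:,2]>140)&(hsv[:,:,0]<30)).astype(np.uint8); m[:,:290]=0;m[:150]=0;m[228:]=0;m[:,375:]=0
c=max(cv2.findContours(m,0,1)[0],key=cv2.contourArea);print(cv2.minEnclosingCircle(c),cv2.boundingRect(c))
(u,v),r=cv2.minEnclosingCircle(c)
p=at(s,u,v,.014,o);print(p, np.linalg.norm(at(s,u+r,v,.014,o)-p))
p=at(s,331,190,.018,o);print(p)
k=at(s,561,108,.064,o);print('knob',k)
def tool(d): 
    return Ro.from_euler('xyz',o['orientation'],degrees=True).inv().apply(d)/.025
print(tool(p-o['tool_pos']))
```

```text
((330.4454040527344, 190.894287109375), 28.617462158203125) (302, 163, 58, 56)
[ 0.63693315 -0.29758899  0.014     ] 0.02854665639355664
[ 0.63536625 -0.29859607  0.018     ]
knob [ 0.45815539 -0.22497683  0.064     ]
[-2.09599173e-03  4.58223728e-01  1.26282680e+01]
```

```bash
python3 -m handwheel '[[1,0,0.46,0,0,0,0],[1,0,0,1,0,0,0],[1,0,0,1,0,0,0],[1,0,0,1,0,0,0],[1,0,0,1,0,0,0]]'
python3 -m handwheel '[[1,0,0,1,0,0,0],[1,0,0,0.6,0,0,0],[1,0,0,0.4,0,0,0],[1,0,0,0,0,0,0],[1,0,0,0,0,0,0]]'
```

```text
clock: 4.58
tool_pos: [0.6342, -0.2993, 0.2348]
orientation: [-180.0, 0.0, -135.9]
force: [0.0, -0.3, 0.1]
opening: 0.0875
gripper_force: 0.0
clock: 5.2
tool_pos: [0.6355, -0.2993, 0.1856]
orientation: [-179.9, 0.0, -135.9]
force: [0.2, 0.1, -0.2]
opening: 0.0875
gripper_force: 0.0
```

Tips are about 7 mm above the table, so I'll go down 3 mm more and grip.

```bash
python3 -m handwheel '[[1,0,0,0.12,0,0,0],[-1,0,0,0,0,0,0],[-1,0,0,0,0,0,0],[-1,0,0,0,0,0,0],[-1,0,0,0,0,0,0]]'
python3 -m handwheel '[[-1,0,0,0,0,0,0],[-1,0,0,0,0,0,0],[-1,0,0,0,0,0,0]]'
```

```text
clock: 5.82
tool_pos: [0.6352, -0.2991, 0.1817]
orientation: [-180.0, 0.0, -135.9]
force: [-1.4, -0.3, 0.3]
opening: 0.0578
gripper_force: 30.0
clock: 6.2
tool_pos: [0.6352, -0.2991, 0.1817]
orientation: [-180.0, -0.0, -135.9]
force: [-0.4, 0.5, 0.4]
opening: 0.0576
gripper_force: 30.0
```

```bash
python3 -m handwheel '[[-1,0,0,-0.5,0,0,0],[-1,0,0,-1,0,0,0],[-1,0,0,-1,0,0,0],[-1,0,0,-1,0,0,0],[-1,0,0,-1,0,0,0]]' >/dev/null
python3 -m handwheel '[[-1,0,0,-1,0,0,0],[-1,0,0,-1,0,0,0],[-1,-0.3,0.5,-0.6,0,0,0],[-1,-0.69,0.98,0,0,0,0],[-1,-0.69,0.98,0,0,0,0]]' 
python3 -m handwheel '[[-1,-0.69,0.98,0,0,0,0],[-1,-0.69,0.98,0,0,0,0],[-1,-0.69,0.98,0,0,0,0],[-1,-0.69,0.98,0,0,0,0],[-1,-0.69,0.98,0,0,0,0]]' >/dev/null
python3 -m handwheel '[[-1,-0.69,0.98,0,0,0,0],[-1,-0.69,0.98,0,0,0,0],[-1,-0.69,0.98,0,0,0,0],[-1,-0.69,0.98,0,0,0,0],[-1,-0.3,0.5,0,0,0,0]]' >/dev/null
python3 -m handwheel '[[-1,0,0,0,0,0,0],[-1,0,0,0,0,0,0],[-1,0,0,0,0,0,0]]'
python3 - <<'E'
from h import *
import pickle
o,s=snap('wrist','w2.png');pickle.dump((o,s),open('w2.pkl','wb'));print(o['tool_pos'],o['orientation'])
E
```

```text
clock: 7.45
tool_pos: [0.6218, -0.2245, 0.3595]
orientation: [180.0, 0.0, -135.9]
force: [-0.5, 0.6, -0.4]
opening: 0.0577
gripper_force: 30.0
clock: 9.07
tool_pos: [0.577, 0.0541, 0.3591]
orientation: [180.0, -0.0, -135.9]
force: [0.0, -1.0, -1.1]
opening: 0.0579
gripper_force: 30.0
[0.57703476 0.05408299 0.35911699] [ 1.79996392e+02 -1.19777529e-02 -1.35910851e+02]
```

View pics/w2.png

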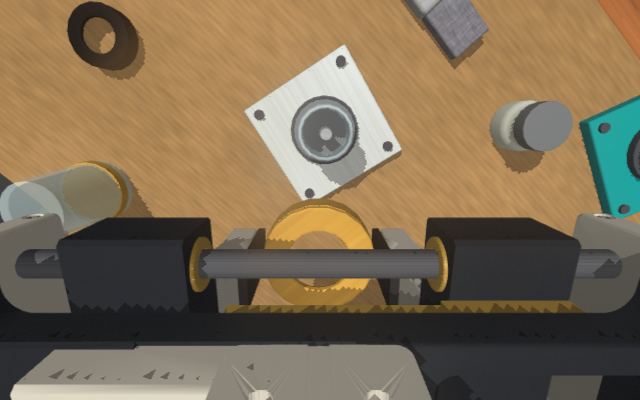

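The wrist view shows the jig with the pin tip near (326,134), and the held ring centred near (318,254). I'll look at an enlargement.

Run:
```python
import cv2
a=cv2.imread('pics/w2.png')[85:315,240:400]
a=cv2.resize(a,None,fx=2.6,fy=2.6,interpolation=cv2.INTER_CUBIC)
cv2.imwrite('pics/w2c.png',a);print(a.shape)
```

```text
(598, 416, 3)
```

View pics/w2c.png

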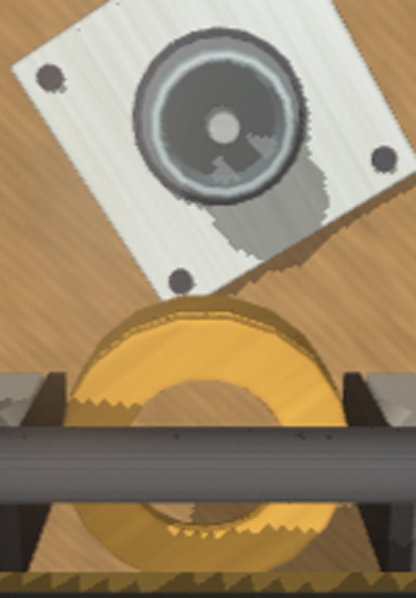

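Pin tip is at (325.8,133.5), the glass rim centre at (327.5,133.7) and the held ring's top face centred near (320,257.7). Next I compute the offsets.

Run:
```python
from h import *
import pickle
from scipy.optimize import least_squares
o,s=pickle.load(open('w2.pkl','rb'))
R=Ro.from_euler('xyz',o['orientation'],degrees=True)
P=at(s,325.8,133.5,.097,o);G=at(s,327.5,133.7,.08,o);print(P,G,'corner-mean',np.mean([at(s,*c,.014,o) for c in [(345,45),(401,152),(302,200),(245,111)]],0))
pc=[at(s,240+a/2.6,85+b/2.6,.014,o) for a,b in [(50,77),(384,159),(180,281)]]
print('holes',(pc[0]+pc[1])/2, [np.linalg.norm(pc[i]-pc[2]) for i in (0,1)])
T=np.array(s['tool_from_camera']);Ti=np.linalg.inv(T)
# extremes of outer top circle (r .029) & hole (r .016) in crop px: y top/bottom
def proj(cx,cy,r):
    t=np.linspace(0,6.283,181);p=np.c_[cx+r*np.cos(t),cy+r*np.sin(t),np.full(181,.1637),np.ones(181)]@Ti.T
    u=s['fx']*p[:,0]/p[:,2]+s['cx'];v=s['fy']*p[:,1]/p[:,2]+s['cy'];return ((u-240)*2.6,(v-85)*2.6)
for cx in (-.002,0,.002):
    for r in(.029,.016):
        u,v=proj(cx,0,r);print(cx,r,u.min(),u.max(),v.min(),v.max())
for q in(P,G): print((R.inv().apply(q-o['tool_pos'])).round(4))
```

```text
[0.53293043 0.0179754  0.097     ] [0.53232759 0.01991261 0.08      ] corner-mean [0.53316069 0.01727254 0.014     ]
holes [0.53317478 0.01877373 0.014     ] [np.float64(0.0962422127912222), np.float64(0.09638960980283638)]
-0.002 0.029 60.37188034992489 357.84124326158 313.31741222205545 586.7208467722003
-0.002 0.016 127.09753092757164 291.09962255349234 379.11988899029325 529.7376655388774
0 0.029 59.90896275517942 358.3336599673786 302.93864067131443 578.1019331140313
0 0.016 126.84907036170296 291.3774780958078 369.17965617648423 520.7654786676644
0.002 0.029 59.44306237124871 358.829249839797 292.4898329203449 569.4300424276124
0.002 0.016 126.5990099846735 291.65712281404734 359.1737859320245 511.7370192118549
[0.0567 0.0047 0.2621]
[0.0558 0.0065 0.2791]
```

```bash
python3 -m handwheel '[[-1,0.78,0.07,0,0,0,0],[-1,0.78,0.07,0,0,0,0],[-1,0.78,0.07,0,0,0,0],[-1,0,0,1,0,0,0],[-1,0,0,1,0,0,0]]'
python3 -m handwheel '[[-1,0,0,1,0,0,0],[-1,0,0,0.6,0,0,0],[-1,0,0,0.1,0,0,0],[-1,0,0,0,0,0,0],[-1,0,0,0,0,0,0]]'
python3 - <<'E'
from h import *
o=get_obs();R=Ro.from_euler('xyz',o['orientation'],degrees=True)
r=o['tool_pos']+R.apply([-.002,0,.1817]);print(r, R.inv().apply(np.array([.533,.0185,.08])-r)/.025)
E
```

```text
clock: 9.75
tool_pos: [0.5304, 0.0169, 0.3094]
orientation: [-180.0, 0.1, -135.9]
force: [-0.2, 0.1, -1.0]
opening: 0.0578
gripper_force: 30.0
clock: 10.38
tool_pos: [0.5317, 0.0179, 0.2676]
orientation: [-180.0, 0.1, -135.9]
force: [0.3, -0.7, -0.6]
opening: 0.0576
gripper_force: 30.0
[0.53341999 0.01936176 0.0858693 ] [ 0.03639499 -0.01286165  0.23473033]
```

```bash
python3 -m handwheel '[[-1,0.03,-0.01,0.12,0,0,0],[-1,0,0,0.12,0,0,0],[-1,0,0,0.1,0,0,0],[-1,0,0,0,0,0,0]]'
python3 -m handwheel '[[-1,0,0,0.1,0,0,0],[-1,0,0,0.1,0,0,0],[-1,0,0,0,0,0,0]]'
```

```text
clock: 10.88
tool_pos: [0.5309, 0.0171, 0.2579]
orientation: [180.0, -0.0, -135.9]
force: [-0.4, -0.5, -0.4]
opening: 0.0579
gripper_force: 30.0
clock: 11.25
tool_pos: [0.5309, 0.0171, 0.2529]
orientation: [180.0, -0.0, -135.9]
force: [0.3, 0.4, -1.1]
opening: 0.0579
gripper_force: 30.0
```

The skirt is 9 mm over the rim without contact, so I'm lowering the rest of the way.

```bash
python3 -m handwheel '[[-1,0,0,0.1,0,0,0],[-1,0,0,0.06,0,0,0],[-1,0,0,0,0,0,0],[-1,0,0,0,0,0,0]]'
python3 -m handwheel '[[-1,0,0,0.06,0,0,0],[-1,0,0,0,0,0,0],[-1,0,0,0,0,0,0]]'
```

```text
clock: 11.75
tool_pos: [0.5311, 0.0171, 0.2492]
orientation: [-180.0, 0.0, -135.9]
force: [0.5, 0.1, -1.1]
opening: 0.058
gripper_force: 30.0
clock: 12.12
tool_pos: [0.5311, 0.0171, 0.2477]
orientation: [-180.0, 0.0, -135.9]
force: [-0.2, 0.4, -0.7]
opening: 0.0579
gripper_force: 30.0
```

```bash
python3 -m handwheel '[[-1,0,0,0.05,0,0,0],[-1,0,0,0,0,0,0],[-1,0,0,0,0,0,0]]'
python3 -m handwheel '[[1,0,0,0,0,0,0],[1,0,0,0,0,0,0],[1,0,0,0,0,0,0],[1,0,0,0,0,0,0],[1,0,0,0,0,0,0]]'
python3 -m handwheel '[[1,0,0,-0.5,0,0,0],[1,0,0,-1,0,0,0],[1,0,0,-1,0,0,0],[1,0,0,-1,0,0,0],[1,0,0,-1,0,0,0]]'
python3 -m handwheel '[[1,-1,0,0,0,0,0],[1,-1,0,0,0,0,0],[1,-1,0,0,0,0,0],[1,0,0,0,0,0,0],[1,0,0,0,0,0,0]]'
python3 - <<'E'
from h import *
import pickle
o,s=snap('wrist','w3.png');pickle.dump((o,s),open('w3.pkl','wb'))
a=cv2.resize(s['color'][60:260,200:440,::-1],None,fx=3,fy=3,interpolation=cv2.INTER_CUBIC)
cv2.imwrite('pics/w3c.png',a[:600])
E
```

```text
clock: 12.5
tool_pos: [0.5311, 0.0171, 0.247]
orientation: [-180.0, 0.0, -135.8]
force: [-1.9, 0.4, 6.8]
opening: 0.0579
gripper_force: 30.0
clock: 13.12
tool_pos: [0.531, 0.0171, 0.2463]
orientation: [180.0, -0.0, -135.9]
force: [-0.5, 0.1, -0.3]
opening: 0.0875
gripper_force: 0.0
clock: 13.75
tool_pos: [0.5309, 0.017, 0.3608]
orientation: [-180.0, 0.0, -135.9]
force: [0.1, -0.1, -0.2]
opening: 0.088
gripper_force: 0.0
clock: 14.38
tool_pos: [0.5845, 0.0691, 0.3593]
orientation: [180.0, -0.0, -135.9]
force: [-0.2, -1.0, 1.1]
opening: 0.0877
gripper_force: 0.0
```

View pics/w3c.png

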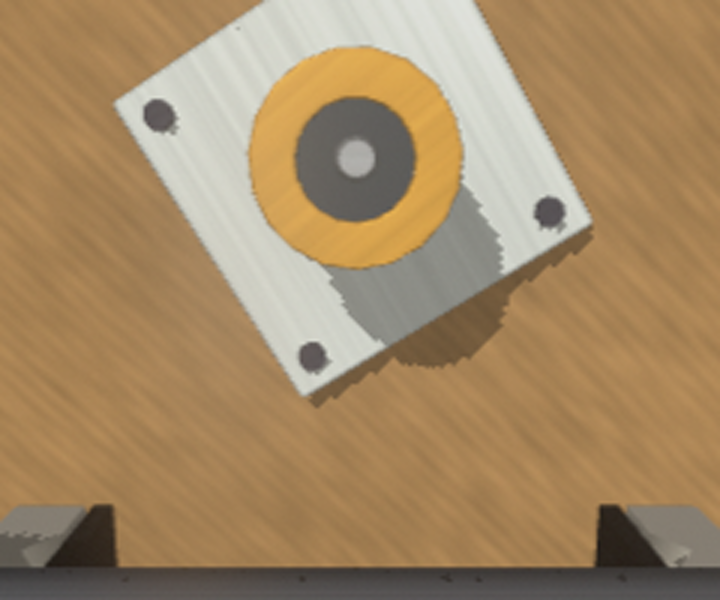

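The ring sits flat and centred on the glass, with the pin at crop (356,158) and the ring hole at (355,159). Now to the cap.

```bash
python3 -m handwheel '[[1,0.94,-0.49,0,0,0,0],[1,0.94,-0.49,0,0,0,0],[1,0.94,-0.49,0,0,0,0],[1,0.94,-0.49,0,0,0,0],[1,0.94,-0.49,0,0,0,0]]' >/dev/null
python3 -m handwheel '[[1,0.94,-0.49,0,0,0,0],[1,0.94,-0.49,0,0,0,0],[1,0.94,-0.49,0,0,0,0],[1,0.94,-0.49,0,0,0,0],[1,0.94,-0.49,0,0,0,0]]' >/dev/null
python3 -m handwheel '[[1,0,0,0,0,0,0],[1,0,0,0,0,0,0],[1,0,0,0,0,0,0]]'
python3 - <<'E'
from h import *
import pickle
o,s=snap('wrist','w4.png');pickle.dump((o,s),open('w4.pkl','wb'))
o3,s3=pickle.load(open('w3.pkl','rb'))
print('pin',at(s3,318.7,112.7,.097,o3),'ringhole',at(s3,318.3,113,.084,o3))
E
```

```text
clock: 16.05
tool_pos: [0.5014, -0.1821, 0.359]
orientation: [-180.0, 0.0, -135.9]
force: [-0.1, 0.5, 0.8]
opening: 0.0878
gripper_force: 0.0
pin [0.5331866  0.01836304 0.097     ] ringhole [0.53338015 0.01813512 0.084     ]
```

View pics/w4.png

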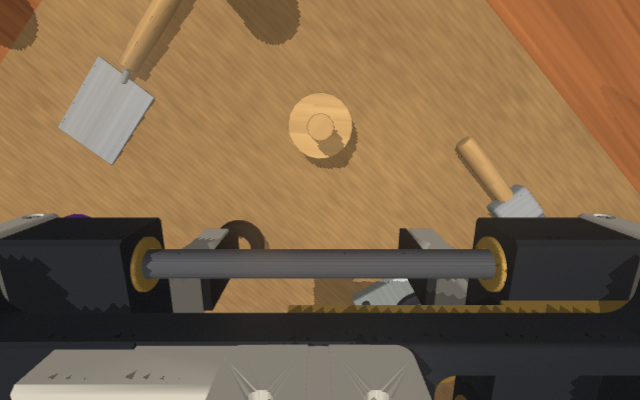

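The knob is at (320,127), concentric with the cap body at (320.5,126.5).

Run:
```python
from h import *
import pickle
o,s=pickle.load(open('w4.pkl','rb'));R=Ro.from_euler('xyz',o['orientation'],degrees=True)
for u,v,z in[(320,127,.064),(320.5,126.5,.028)]:
    p=at(s,u,v,z,o);print(p,R.inv().apply(p-o['tool_pos'])/.025)
print((o['tool_pos'][2]-.211)/.025)
```

```text
[ 0.45752105 -0.22411793  0.064     ] [ 2.43270535  0.01825572 11.80110469]
[ 0.45733549 -0.22333958  0.028     ] [ 2.4167373   0.04600392 13.2411045 ]
5.921767336056403
```

```bash
python3 -m handwheel '[[1,0.81,0.01,0,0,0,0],[1,0.81,0.01,0,0,0,0],[1,0.81,0.01,0,0,0,0],[1,0,0,1,0,0,0],[1,0,0,1,0,0,0]]'
python3 -m handwheel '[[1,0,0,1,0,0,0],[1,0,0,1,0,0,0],[1,0,0,1,0,0,0],[1,0,0,0.7,0,0,0],[1,0,0,0.2,0,0,0]]' >/dev/null
python3 -m handwheel '[[1,0,0,0,0,0,0],[1,0,0,0,0,0,0]]'
python3 -m handwheel '[[-1,0,0,0,0,0,0],[-1,0,0,0,0,0,0],[-1,0,0,0,0,0,0],[-1,0,0,0,0,0,0],[-1,0,0,0,0,0,0]]'
python3 -m handwheel '[[-1,0,0,0,0,0,0],[-1,0,0,0,0,0,0]]'
```

```text
clock: 16.73
tool_pos: [0.4564, -0.225, 0.3088]
orientation: [-179.9, 0.1, -135.9]
force: [0.2, -1.2, 0.3]
opening: 0.0873
gripper_force: 0.0
clock: 17.6
tool_pos: [0.4576, -0.2242, 0.2122]
orientation: [-179.9, 0.0, -135.9]
force: [-0.3, 0.7, 0.1]
opening: 0.0875
gripper_force: 0.0
clock: 18.23
tool_pos: [0.4574, -0.224, 0.2114]
orientation: [180.0, -0.0, -135.9]
force: [-0.3, 0.5, 0.5]
opening: 0.0432
gripper_force: 0.0
clock: 18.48
tool_pos: [0.4573, -0.224, 0.2114]
orientation: [180.0, -0.0, -135.9]
force: [-0.6, -0.8, 1.6]
opening: 0.0234
gripper_force: 30.6
```

```bash
python3 -m handwheel '[[-1,0,0,-0.4,0,0,0],[-1,0,0,-1,0,0,0],[-1,0,0,-1,0,0,0],[-1,0,0,-1,0,0,0],[-1,0,0,-1,0,0,0]]'
python3 -m handwheel '[[-1,0,0,-1,0,0,0],[-1,-0.5,0.27,-0.2,0,0,0],[-1,-0.99,0.54,0,0,0,0],[-1,-0.99,0.54,0,0,0,0],[-1,-0.99,0.54,0,0,0,0]]'  >/dev/null
python3 -m handwheel '[[-1,-0.99,0.54,0,0,0,0],[-1,-0.99,0.54,0,0,0,0],[-1,-0.99,0.54,0,0,0,0],[-1,-0.99,0.54,0,0,0,0],[-1,-0.99,0.54,0,0,0,0]]'  >/dev/null
python3 -m handwheel '[[-1,-0.5,0.27,0,0,0,0],[-1,0,0,0,0,0,0],[-1,0,0,0,0,0,0]]'
python3 - <<'E'
from h import *
o=get_obs();R=Ro.from_euler('xyz',o['orientation'],degrees=True)
print(R.inv().apply(np.array([.5332,.0183,.097])-o['tool_pos']-[0,0,.2114])/.025)
o,s=snap('wrist','w5.png')
a=cv2.resize(s['color'][150:320,220:420,::-1],None,fx=3.5,fy=3.5,interpolation=cv2.INTER_CUBIC)
cv2.imwrite('pics/w5c.png',a)
T=np.linalg.inv(np.array(s['tool_from_camera']))
for cx in(-.002,0,.002):
  for z,r in((.2114-.064,.012),(.2114-.028,.032)):
    t=np.linspace(0,6.283,181);p=np.c_[cx+r*np.cos(t),r*np.sin(t),np.full(181,z),np.ones(181)]@T.T
    u=(s['fx']*p[:,0]/p[:,2]+s['cx']-220)*3.5;v=(s['fy']*p[:,1]/p[:,2]+s['cy']-150)*3.5
    print(cx,z,u.min(),u.max(),v.min(),v.max())
E
```

```text
clock: 19.1
tool_pos: [0.4571, -0.2239, 0.3227]
orientation: [-180.0, 0.0, -135.9]
force: [0.6, -0.6, -2.4]
opening: 0.0231
gripper_force: 30.0
clock: 20.72
tool_pos: [0.5324, 0.0182, 0.3511]
orientation: [180.0, -0.0, -135.9]
force: [-0.1, -0.8, -1.2]
opening: 0.0231
gripper_force: 30.0
[-0.03880686 -0.0278513  18.61997768]
-0.002 0.1474 260.27417820501756 444.407094171981 357.25961392216954 523.9848264658599
-0.002 0.1834 153.7313218569064 547.5584970634801 141.21087162935515 508.0770166380008
0 0.1474 259.9705787206249 444.76086647355044 342.70740781070936 510.62484765070514
0 0.1834 153.18314850048196 548.1372202128633 128.61370498614374 497.5833923924113
0.002 0.1474 259.66480376331765 445.117173877308 328.04871471246315 497.17121786458654
0.002 0.1834 152.63182920785994 548.719264932218 115.94088821028129 487.0322747471674
```

View pics/w5c.png

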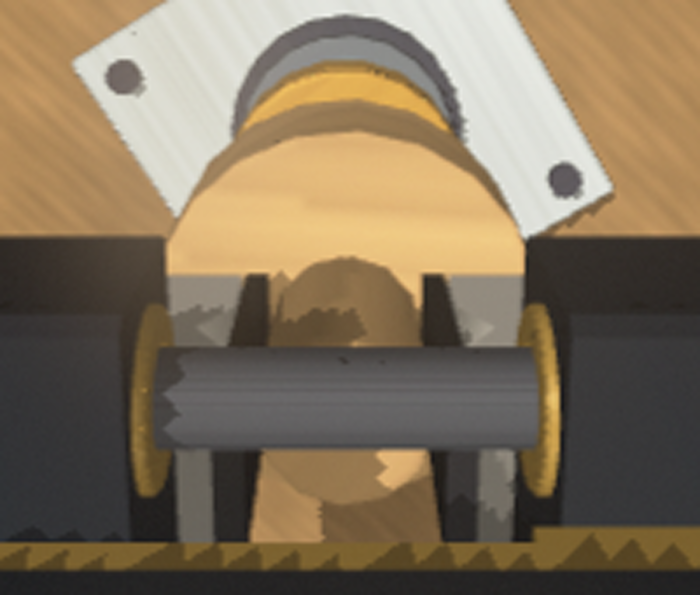

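The cap is held centred (offset under 1 mm). I'll lower it to the pin tip.

```bash
python3 -m handwheel '[[-1,-0.05,-0.03,0.7,0,0,0],[-1,0,0,0.7,0,0,0],[-1,0,0,0.16,0,0,0],[-1,0,0,0,0,0,0],[-1,0,0,0,0,0,0]]'
python3 -m handwheel '[[-1,0,0,0.06,0,0,0],[-1,0,0,0.06,0,0,0],[-1,0,0,0.06,0,0,0],[-1,0,0,0,0,0,0]]'
```

```text
clock: 21.4
tool_pos: [0.5345, 0.0187, 0.3132]
orientation: [-180.0, 0.1, -135.9]
force: [0.1, -0.2, -2.4]
opening: 0.0232
gripper_force: 30.0
clock: 21.9
tool_pos: [0.5342, 0.0188, 0.3077]
orientation: [180.0, -0.0, -135.9]
force: [-0.1, 0.1, -2.4]
opening: 0.0235
gripper_force: 30.0
```

```bash
python3 -m handwheel '[[-1,0.02,0.02,0.06,0,0,0],[-1,0,0,0.06,0,0,0],[-1,0,0,0,0,0,0]]'
```

```text
clock: 22.28
tool_pos: [0.5334, 0.0188, 0.3047]
orientation: [180.0, -0.0, -135.9]
force: [0.2, -0.4, -2.1]
opening: 0.0232
gripper_force: 30.0
```

It has gone 4 mm past the tip without force, so the pin is in the hole. Continuing down to the ring.

```bash
python3 -m handwheel '[[-1,0,0,0.08,0,0,0],[-1,0,0,0.08,0,0,0],[-1,0,0,0,0,0,0]]'
python3 -m handwheel '[[-1,0,0,0.08,0,0,0],[-1,0,0,0.06,0,0,0],[-1,0,0,0,0,0,0]]'
python3 -m handwheel '[[-1,0,0,0.04,0,0,0],[-1,0,0,0,0,0,0],[-1,0,0,0,0,0,0]]'
```

```text
clock: 22.65
tool_pos: [0.5333, 0.0188, 0.3005]
orientation: [180.0, -0.0, -135.9]
force: [-1.5, -0.1, -2.2]
opening: 0.0232
gripper_force: 30.0
clock: 23.02
tool_pos: [0.5333, 0.0188, 0.2971]
orientation: [180.0, -0.0, -135.9]
force: [-2.9, 0.9, -2.9]
opening: 0.0233
gripper_force: 30.0
clock: 23.4
tool_pos: [0.5334, 0.0188, 0.2963]
orientation: [180.0, -0.0, -135.9]
force: [-3.6, 1.7, -0.9]
opening: 0.0234
gripper_force: 30.0
```

```bash
python3 -m handwheel '[[-1,0,0.03,0.03,0,0,0],[-1,0,0,0.03,0,0,0],[-1,0,0,0,0,0,0]]'
python3 -m handwheel '[[-1,0,0.02,0.04,0,0,0],[-1,0,0,0,0,0,0],[-1,0,0,0,0,0,0]]'
```

```text
clock: 23.78
tool_pos: [0.5331, 0.0192, 0.2954]
orientation: [-180.0, 0.0, -135.8]
force: [-4.6, -0.8, 3.7]
opening: 0.0235
gripper_force: 30.0
clock: 24.15
tool_pos: [0.5329, 0.0194, 0.2947]
orientation: [-179.9, 0.0, -135.8]
force: [-4.3, -2.8, 5.8]
opening: 0.0234
gripper_force: 30.0
```

Contact with the ring at the expected height. Now press the nest home.

```bash
python3 -m handwheel '[[-1,0.03,0,0.05,0,0,0],[-1,0,0,0.05,0,0,0],[-1,0,0,0,0,0,0]]'
python3 -m handwheel '[[-1,0,0,0.05,0,0,0],[-1,0,0,0.05,0,0,0],[-1,0,0,0,0,0,0]]'
python3 -m handwheel '[[-1,0,0,0.03,0,0,0],[-1,0,0,0,0,0,0],[-1,0,0,0,0,0,0]]'
```

```text
clock: 24.52
tool_pos: [0.5327, 0.0192, 0.2925]
orientation: [-179.9, 0.1, -135.8]
force: [-3.5, -0.3, 8.1]
opening: 0.0235
gripper_force: 30.0
clock: 24.9
tool_pos: [0.5327, 0.0191, 0.2903]
orientation: [-179.9, 0.1, -135.8]
force: [-4.9, -1.4, 10.2]
opening: 0.0235
gripper_force: 30.0
clock: 25.28
tool_pos: [0.5327, 0.0191, 0.2898]
orientation: [-179.9, 0.1, -135.8]
force: [-5.5, -2.0, 12.4]
opening: 0.0232
gripper_force: 30.0
```

```bash
python3 -m handwheel '[[-1,0,0,0.04,0,0,0],[-1,0,0,0,0,0,0],[-1,0,0,0,0,0,0]]'
python3 -m handwheel '[[-1,0,0,0.03,0,0,0],[-1,0,0,0,0,0,0],[-1,0,0,0,0,0,0]]'
```

```text
clock: 25.65
tool_pos: [0.5327, 0.0191, 0.2893]
orientation: [-179.9, 0.1, -135.8]
force: [-7.9, -1.6, 16.5]
opening: 0.0235
gripper_force: 30.0
clock: 26.02
tool_pos: [0.5327, 0.0191, 0.2892]
orientation: [-179.9, 0.1, -135.8]
force: [-9.8, -1.6, 22.7]
opening: 0.0235
gripper_force: 30.0
```

```bash
python3 -m handwheel '[[-1,0,0,0,0,0,0],[-1,0,0,0,0,0,0]]'; python3 -c "
from plant import *
print(close_job())"
```

```text
clock: 26.28
tool_pos: [0.5327, 0.0191, 0.2892]
orientation: [-179.9, 0.1, -135.8]
force: [-10.7, -0.8, 23.5]
opening: 0.0235
gripper_force: 30.0
the job is handed in; nothing more can be done
None
```

The job is handed in at 26.3 s: the ring is seated on the glass, the cap is over the pin and on the ring, and the nest is at its stop (about 6 mm by arm travel) with the arm still pressing at about 23 N; no verdict came back.

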